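Hold a carton end in the window of a carton coder

TASK

Pick up the slim white carton lying on the table and, keeping it flat and level with the same face up, feed one end through the window in the front guard of the desktop carton coder until the sprung stop plate behind the window is pushed all the way back. Then keep a firm grip on the carton and finish while still holding it there, still, level and square to the machine, so that its end can be printed: do not let go. Leave the wide carton, the marker and the tape roll where they lie.

Things in the scene. Friction and masses are not known exactly. Their poses are not given: they have to be found in the camera images.
- carton: Slim closed carton of plain white board, 150 mm long (its x), 56 mm wide (its y), 28 mm high (its z), about 0.12 kg, loose, lying flat on the table; either end may go in first. Origin at the centre of its underside. It may lie nearer to the coder or farther from it than the wide carton. Its colour is the same as the wide carton's.
- coder: Fixed desktop carton coder at the robot's left: grey base 215 mm deep, 170 wide, 70 high; along its front edge an upright steel guard plate, 6 mm thick, 170 mm high, with the window. Origin on the table straight below the middle of the window's outer face; x points level into the machine (the feed direction, roughly world +y), y across it, z up. The window so faces roughly to world -y.
- coder_window (a point): Centre of the window, on the guard plate's outer face, 115 mm above the table; axes as the coder's. Window 58 mm wide (coder y), 30 mm high (100 to 130 mm above the table): 2 mm more than the carton each way. Lips on all four edges flare to 72 x 44 mm, 10 mm in front of the face. Behind the plate nothing lies under the carton: the hand carries it.
- stop_plate (a joint): Travel of the sprung stop plate behind the window, in m: 0 at rest, 0.010 fully back. Pushing it along coder x takes about 2.5 N to start and 5.5 N at the end of its travel; it springs forward again when let go.
- stop_face (a point): Centre of the stop plate's front face (plate 46 mm wide, 22 mm high), at rest 45 mm behind the outer face of the guard plate and at the height of the window's centre; fully back 55 mm behind it.
- wide_carton: Bystander: wider white carton, 140 x 90 x 36 mm, loose; too wide for the window. Origin at the centre of its underside, x along its length.
- marker: Bystander: capped marker pen, 133 mm long, 20 mm thick, loose, lying on the table. Origin on its underside near the middle, x along it.
- tape_roll: Bystander: roll of clear packing tape lying on its side face, 100 mm outer diameter, 48 mm high, loose. Origin at the centre of its underside.
- coder_head (a point): Top of the ink cartridge on the print-head bridge, 199 mm above the table, 39 mm behind the guard's outer face; the bridge (36 mm wide, 182 mm high) runs back from it to the white rear cabinet, which is 210 mm high and starts 129 mm behind the guard's outer face. The nozzle hangs down to 135 mm above the table.
There are look-alikes about, which are no part of the job. Leave any red look-alike of the carton alone.

How it is judged:
By the outcome, as a careful person would: the job done as asked, in the order asked, and still so for the second after the job is handed in, while the arm keeps its last pose, push and grip.
It also fails if it takes over 40 s, if anything falls off the work surface, if the arm or the gripper's body presses on something with over 40 N, if the wrist force passes 120 N, or if a joint passes its speed limit or range.

ROBOT

A 7-joint arm with a two-finger parallel gripper is mounted at the origin on the work surface. World frame = base frame: x ahead of the robot, y to its left, z up, the work surface at z = 0. Lengths are in mm, angles in rad, forces in N, time in s.
With the tool pointing down it reaches from about 400 to 875 mm from the base axis. Payload 19.3 kg.
Tool frame: the origin (TCP) lies at the very end of the fingers, on their centre line; the grasp point (between the pads) lies 19 mm behind it (grip_point_offset is the z of the grasp point in the tool frame, in mm); z points along the fingers, x is the direction in which the jaws open and shut, and the axes are right-handed (so a half turn about z gives the same grasp; the last joint's range is limited). The gripper opens to 85 mm and grips with 20 to 120 N. Pads are 22 mm wide; open, the fingers measure 114 mm over their backs; the gripper's body (76 mm by 85 mm) begins 54 mm behind the grasp point. The pads swing forward as they close: fully open they stand 13 mm farther back than shut.
Start: joints at [1.03, 0.521, -0.036, 1.599, 0.021, 1.021, -0.113], TCP at [283.472, -557.008, 231.291] pointing down, gripper open.
Joint ranges: [-2.91, 2.91], [-0.3, 2.13], [-1.5, 1.42], [0.17, 2.43], [-1.26, 4.41], [0.16, 1.93], [-2.52, 2.52]. Speed limits (rad/s): [1.89, 1.89, 2.39, 2.39, 3.01, 3.01, 3.01].

INTERFACE

Orientations are given as a 3x3 rotation matrix whose columns are the frame's x, y, z axes.
In Python, from workcell import movep, movel, goto_joints, open_gripper, clamp, wait, inverse_kinematics, read_state, camera, PlanningError, finish_job, grip_point_offset gives the robot as it stands. Calls block until the motion is done:
- movep(position, orientation): joint-space move of the TCP to a pose.
- movel(position, frame=None, max_speed=150, guard=None): straight line of the TCP; frame=None keeps the orientation; max_speed is the mean speed in mm/s. With guard (N) it stops when the force on the tool has changed by that much, and returns True; else False.
- goto_joints(angles): joint-space move.
- open_gripper() and clamp(): open the fingers fully, or close them until they stop; the grip force is fixed at half the most.
- wait(seconds).
- inverse_kinematics(position, orientation): joint angles nearest the present ones, or None.
- read_state(): the state.
- camera(name): name is "scene" or "top" or "wrist"; returns a dict with "image" (420x560x3 uint8, blue, green, red), "range_z" (420x560 float32, mm along the optical axis (not along the pixel's ray), 0 where there is no reading), "fx", "fy", "cx", "cy" (pixels), "cam_to_world" (4x4, takes a point from camera to world coordinates). Camera axes: x right, y up, looking along -z (the intrinsics and any distortion apply to the point x, -y, -z); pixel columns grow to the right and rows downward; lengths in mm; the calibration is good to about 2 mm. A picture is of the moment at which its call begins.
A pose or a line that the arm cannot do raises PlanningError and nothing moves.
- finish_job(): hands the job in, once; it reports no verdict.
The state is a dict: "time": time; "qpos": joint angles; "qvel": joint speeds; "joint_efforts": joint torques, N m; "eef_pos": TCP position; "tool_rot": TCP orientation; "ft_force": force on the tool from outside, world axes, zero at the start; "torque": the same for the moment, N m; "finger_gap": finger opening in mm.
Only numpy, scipy, OpenCV 4.12 (cv2) and the standard library are available. Lean on these libraries where they do the work, as an engineer would, in place of code of your own. Each camera call takes 0.05 s, during which the arm holds its last target. There are 200 camera calls.

## Working session

There is one attempt and no reset: what is moved stays moved. The work goes in short steps, each a Python script; the robot and the scene stay as the last script left them, time stands still between calls to the robot, and variables do not carry over. Pictures are saved under pics/ and viewed, about 8 in all and at most 12, crops included, and the job is handed in when it is done.

```bash
mkdir -p pics; ls
cat > h.py <<'E'
import numpy as np, cv2
from workcell import *
def cloud(c):
    Z=c["range_z"].astype(float); v,u=np.mgrid[:Z.shape[0],:Z.shape[1]]
    P=np.stack([(u-c["cx"])/c["fx"]*Z,-(v-c["cy"])/c["fy"]*Z,-Z],-1)
    T=np.array(c["cam_to_world"]); W=P@T[:3,:3].T+T[:3,3]; W[Z<=0]=np.nan; return W
E
python3 - <<'E'
from h import *
import pickle
ims=[]
for n in("top","scene"):
    c=camera(n); pickle.dump(c,open(n+".pkl","wb")); cv2.imwrite(f"pics/{n}.png",c["image"])
    print(n,{k:c[k] for k in c if k not in("image","range_z")})
print(read_state(),grip_point_offset)
E
```

```text
pics
top {'fx': 488.79728782005594, 'fy': 488.79728782005594, 'cx': 271.7364357012196, 'cy': 210.5025573671273, 'cam_to_world': array([[-2.64274741e-02,  9.86520463e-01, -1.61489827e-01,
         3.27827716e+02],
       [-9.99650713e-01, -2.60480801e-02,  4.46640712e-03,
        -1.33789770e+02],
       [ 1.99702090e-04,  1.61551456e-01,  9.86864270e-01,
         1.32131848e+03],
       [ 0.00000000e+00,  0.00000000e+00,  0.00000000e+00,
         1.00000000e+00]])}
scene {'fx': 416.14635153450297, 'fy': 416.14635153450297, 'cx': 279.5556899260196, 'cy': 212.0978912239053, 'cam_to_world': array([[-8.06391017e-01, -3.10680894e-01,  5.03200666e-01,
         1.00555632e+03],
       [ 5.91072499e-01, -4.50969790e-01,  6.68774663e-01,
         5.41691581e+02],
       [ 1.91527881e-02,  8.36721955e-01,  5.47292920e-01,
         6.98590154e+02],
       [ 0.00000000e+00,  0.00000000e+00,  0.00000000e+00,
         1.00000000e+00]])}
{'time': 0.1, 'qpos': array([ 1.02978179,  0.52197301, -0.03629734,  1.59993303,  0.02120169,
        1.02109418, -0.11279291]), 'qvel': array([ 0.00173731, -0.00166103, -0.00071961, -0.00229631,  0.00130318,
        0.00045612, -0.00075622]), 'joint_efforts': array([ 3.57018609e-03, -9.28494573e+01,  1.98364645e+00, -3.70538056e+01,
        1.79595058e-02,  5.44831477e-03, -3.66770081e-06]), 'eef_pos': array([ 283.32886362, -556.76103402,  230.77846311]), 'tool_rot': array([[ 4.53585856e-01, -8.91212421e-01, -5.39933361e-04],
       [-8.91212002e-01, -4.53586169e-01,  8.68531778e-04],
       [-1.01895261e-03,  8.72413616e-05, -9.99999477e-01]]), 'ft_force': array([-0.63292168,  0.67208125, -0.16449511]), 'torque': array([-0.05119152,  0.00405983,  0.06193309]), 'finger_gap': 85.62787490324146} -18.700000000000003
```

View pics/top.png

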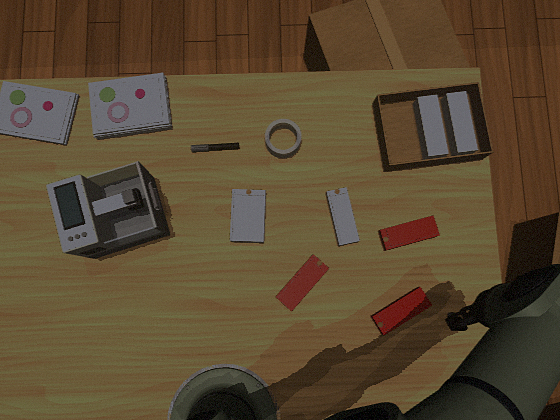

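View pics/scene.png

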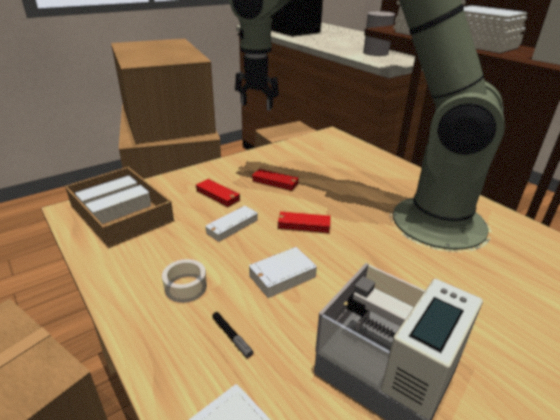

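Candidates: white loose slim carton at top-px (342,216), wide white carton (248,215), white cartons in the tray (430,125)/(463,122), and red ones (409,232), (302,282), (401,311). The slim one at (342,216) fits, since it is lying on the table. I'll measure and confirm it.

Run:
```python
from h import *
import pickle
c=pickle.load(open("top.pkl","rb")); W=cloud(c); im=c["image"]
g=im.min(-1)
def box(name,r,zlo,zhi,white=True):
    u0,u1,v0,v1=r; S=W[v0:v1,u0:u1]; m=(S[...,2]>zlo)&(S[...,2]<zhi)
    if white: m&=(g[v0:v1,u0:u1]>0)
    p=S[m]; b=cv2.minAreaRect(p[:,:2].astype(np.float32)); print(name,len(p),"z",np.percentile(p[:,2],[5,50,95]).round(1),b)
    print(cv2.boxPoints(b).round(1).tolist())
box("slim",(315,370,175,255),15,45)
box("wide",(220,275,175,255),20,55)
box("guardtop",(125,185,150,250),160,180)
t=W[200:240,300:320,2]; print("table z",np.nanmedian(t), "slim ctr",W[216,342],"wide",W[215,248])
for n,(u,v) in dict(marker=(215,147),tape=(283,138)).items(): print(n,W[v,u].round())
# scene: guard plate front isn't visible; its top too
s=pickle.load(open("scene.pkl","rb")); V=cloud(s); S=V[230:400,300:480].reshape(-1,3)
for zl,zh in((163,176),):
    for nm,Q in(("top",W[150:260,40:185].reshape(-1,3)),("scene",S)):
        q=Q[(Q[:,2]>zl)&(Q[:,2]<zh)&(Q[:,1]<np.nanmin(Q[(Q[:,2]>150),1])+45)]
        b=cv2.minAreaRect(q[:,:2].astype(np.float32)); print(nm,len(q),b,np.median(q[:,2]), cv2.boxPoints(b).round(1).tolist())
a=cv2.resize(im[165:265,210:370],None,fx=4,fy=4,interpolation=cv2.INTER_CUBIC)
b=cv2.resize(im[150:265,30:190],(640,460),interpolation=cv2.INTER_CUBIC)[:190]
cv2.imwrite("pics/crop.png",np.clip(a*1.8,0,255).astype(np.uint8))
```

```text
slim 1201 z [23.  27.7 31.8] ((521.2410278320312, -328.2167053222656), (150.78732299804688, 57.53212356567383), 10.92684555053711)
[[441.79998779296875, -314.29998779296875], [452.70001220703125, -370.79998779296875], [600.7000122070312, -342.20001220703125], [589.7999877929688, -285.70001220703125]]
wide 1764 z [31.7 36.2 40.4] ((528.654296875, -73.67328643798828), (90.34152221679688, 140.55667114257812), 86.5656967163086)
[[455.79998779296875, -114.5999984741211], [596.0999755859375, -123.0], [601.5, -32.79999923706055], [461.20001220703125, -24.399999618530273]]
guardtop 463 z [161.4 169.1 174.1] ((555.2890625, 176.49459838867188), (183.11412048339844, 75.67950439453125), 1.3755501508712769)
[[462.79998779296875, 212.10000610351562], [464.70001220703125, 136.5], [647.7000122070312, 140.89999389648438], [645.9000244140625, 216.5]]
table z 0.0914990260741888 slim ctr [ 519.84478556 -327.47746177   26.34045439] wide [527.51864755 -76.21030244  37.18349299]
marker [723.  12.  19.]
tape [ 749. -177.    2.]
top 259 ((554.76025390625, 159.32870483398438), (168.1299285888672, 44.49725341796875), 0.07593554258346558) 169.5096543699292 [[470.70001220703125, 181.5], [470.70001220703125, 137.0], [638.9000244140625, 137.1999969482422], [638.7999877929688, 181.6999969482422]]
scene 340 ((557.4765625, 180.50115966796875), (161.31141662597656, 45.323486328125), 15.323707580566406) 169.00832582169278 [[473.70001220703125, 181.0], [485.70001220703125, 137.3000030517578], [641.2999877929688, 180.0], [629.2999877929688, 223.6999969482422]]
```

View pics/crop.png

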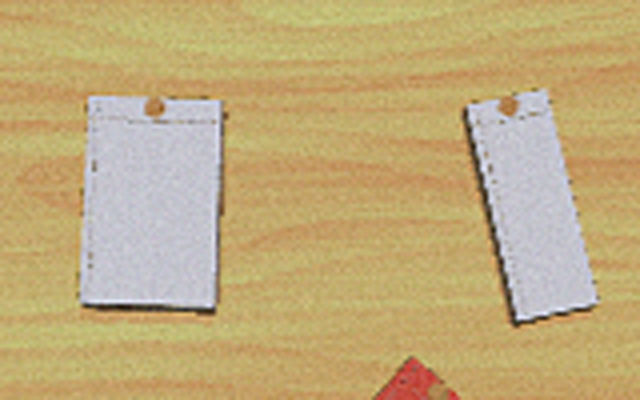

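The right-hand one (crop px 530,205) measures 150 x 57 mm with its top at z 28, so it is the carton. The left one is 140 x 90 x 36, the wide bystander. Next I'll look at the window face with the wrist camera.

Run:
```python
from h import *
import pickle
ok=None
for a in (50,40,30):
  for x in (-1,1):
    t=np.radians(a); z=np.array([0,np.sin(t),-np.cos(t)]); X=np.array([x,0,0.]); R=np.c_[X,np.cross(z,X),z]
    for p in ([555,-60,250],[555,-80,200],[555,-60,300],[540,-20,300]):
        q=inverse_kinematics(p,R); print(a,x,p,None if q is None else np.round(q,2))
        if q is not None and ok is None: ok=(p,R)
p,R=ok
try: movep(p,R)
except PlanningError as e: print(e)
c=camera("wrist"); pickle.dump(c,open("w1.pkl","wb")); cv2.imwrite("pics/w1.png",c["image"])
s=read_state(); print(s["time"],s["eef_pos"],c["cam_to_world"],c["fx"])
```

```text
50 -1 [555, -60, 250] [ 0.25  0.67  0.26  1.66 -0.91  1.46 -2.24]
50 -1 [555, -80, 200] [ 0.29  0.75  0.24  1.66 -0.9   1.42 -2.17]
50 -1 [555, -60, 300] [ 0.23  0.61  0.29  1.63 -0.9   1.53 -2.3 ]
50 -1 [540, -20, 300] [ 0.18  0.56  0.27  1.71 -0.91  1.47 -2.31]
50 1 [555, -60, 250] [ 0.88  0.75 -0.72  1.62 -0.4   1.19  0.45]
50 1 [555, -80, 200] [ 0.88  0.82 -0.68  1.62 -0.38  1.15  0.51]
50 1 [555, -60, 300] [ 0.89  0.69 -0.74  1.59 -0.42  1.26  0.41]
50 1 [540, -20, 300] [ 0.89  0.66 -0.8   1.67 -0.44  1.19  0.38]
40 -1 [555, -60, 250] [ 0.2   0.59  0.24  1.69 -0.79  1.33 -2.35]
40 -1 [555, -80, 200] [ 0.24  0.66  0.22  1.69 -0.8   1.28 -2.27]
40 -1 [555, -60, 300] [ 0.18  0.53  0.26  1.64 -0.77  1.41 -2.41]
40 -1 [540, -20, 300] [ 0.14  0.48  0.24  1.72 -0.78  1.34 -2.44]
40 1 [555, -60, 250] [ 0.82  0.66 -0.7   1.65 -0.31  1.13  0.36]
40 1 [555, -80, 200] [ 0.82  0.73 -0.67  1.66 -0.28  1.08  0.41]
40 1 [555, -60, 300] [ 0.82  0.6  -0.71  1.6  -0.33  1.22  0.32]
40 1 [540, -20, 300] [ 0.82  0.56 -0.75  1.68 -0.35  1.15  0.29]
30 -1 [555, -60, 250] [ 0.13  0.52  0.22  1.71 -0.65  1.2  -2.48]
30 -1 [555, -80, 200] [ 0.17  0.59  0.21  1.73 -0.68  1.14 -2.4 ]
30 -1 [555, -60, 300] [ 0.06  0.47  0.32  1.66 -0.65  1.31 -2.51]
30 -1 [540, -20, 300] [-0.08  0.44  0.42  1.74 -0.7   1.28 -2.52]
30 1 [555, -60, 250] [ 0.73  0.58 -0.65  1.67 -0.21  1.08  0.25]
30 1 [555, -80, 200] [ 0.74  0.65 -0.62  1.7  -0.18  1.01  0.3 ]
30 1 [555, -60, 300] [ 0.73  0.52 -0.66  1.62 -0.23  1.18  0.23]
30 1 [540, -20, 300] [ 0.72  0.48 -0.69  1.69 -0.25  1.12  0.19]
2.15 [554.91280197 -60.66705955 250.001289  ] [[-9.99998822e-01  1.41841530e-03 -5.86090067e-04  5.54886312e+02]
 [-4.45654952e-05 -4.08560317e-01 -9.12731322e-01 -2.13331644e+02]
 [-1.53408522e-03 -9.12730221e-01  4.08559899e-01  2.88305687e+02]
 [ 0.00000000e+00  0.00000000e+00  0.00000000e+00  1.00000000e+00]] 374.64434127319294
```

View pics/w1.png

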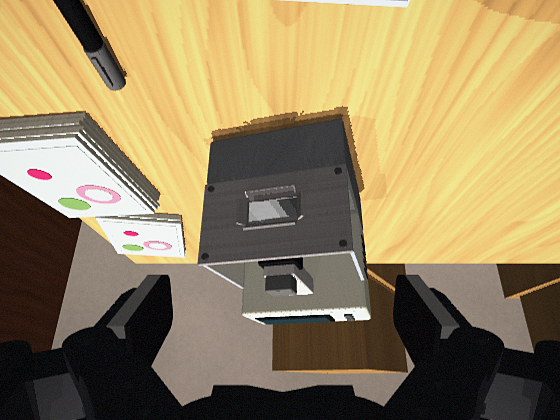

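The wrist view (upside down) shows the guard face, with bolts at (212,187), (338,170), (343,243), and the window around (272,207).

Run:
```python
from h import *
import pickle
c=pickle.load(open("w1.pkl","rb")); W=cloud(c)
S=W[100:270,195:375]; P=S.reshape(-1,3); P=P[np.isfinite(P[:,0])]
P=P[(P[:,2]>75)&(P[:,2]<165)&(P[:,1]<175)]
# plane x-y line robust, away from window
k=np.abs(P[:,0]-555)>45
Q=P[k]; m=np.ones(len(Q),bool)
for _ in range(8):
    A=np.c_[Q[:,0]-555,Q[:,2]-115,np.ones(len(Q))]; s=np.linalg.lstsq(A[m],Q[m,1],rcond=None)[0]; r=Q[:,1]-A@s; m=np.abs(r)<max(2.5*r[m].std(),2)
print("y=",s,"n",m.sum(),"rms",r[m].std(),"yaw deg",np.degrees(np.arctan(s[0])))
th=np.arctan(s[0]); ax=np.array([np.cos(th),np.sin(th)]); n=np.array([-np.sin(th),np.cos(th)]) # n=feed dir
o=np.array([555,s[2]])
F=W.reshape(-1,3); F=F[np.isfinite(F[:,0])]
u=(F[:,:2]-o)@ax; d=(F[:,:2]-o)@n; z=F[:,2]
on=(np.abs(d)<5)
for zl in range(20,170,12):
    k=on&(z>zl)&(z<zl+12); 
    if k.sum()>5: print(zl,"u edges",np.percentile(u[k],[0,1,99,100]).round(1))
print("z top",np.percentile(z[on&(np.abs(u)<80)],[99,99.9]))
# lips (front of face)
k=(d<-5)&(d>-14)&(z>85)&(z<145)&(np.abs(u)<60); print("lip",k.sum(),[np.percentile(x[k],[0,2,50,98,100]).round(1) for x in (u,d,z)])
# aperture: points behind plate
k=(d>8)&(z>80)&(z<150)&(np.abs(u)<60); print("behind",k.sum(),[np.percentile(x[k],[0,2,50,98,100]).round(1) for x in (u,d,z)])
im=c["image"]; cv2.imwrite("pics/w1c.png",cv2.resize(im[110:270,195:375],None,fx=3.7,fy=3.7,interpolation=cv2.INTER_CUBIC))
```

```text
y= [ 2.88675376e-01 -5.08820620e-04  1.58372010e+02] n 2370 rms 0.7292871681004655 yaw deg 16.102126542912035
20 u edges [-71.3 -70.2 232.6 236.9]
32 u edges [-71.4 -69.7 379.3 387.2]
44 u edges [-71.4 -70.1  94.5  96.7]
56 u edges [-71.4 -70.2  95.2  97.4]
68 u edges [-71.7 -70.4  96.   98.5]
80 u edges [-71.6 -70.7  96.8  98.1]
92 u edges [-71.6 -70.4  96.9  98.7]
104 u edges [-71.6 -70.9  97.2  98.8]
116 u edges [-71.6 -71.2  97.4  99. ]
128 u edges [-71.6 -70.8  96.8  99.2]
140 u edges [-71.7 -70.4  96.5  98.5]
152 u edges [-71.7 -70.3  96.3  98.2]
164 u edges [-71.5 -70.3  96.4  98.1]
z top [170.21177775 170.62307739]
lip 731 [array([-24.8, -23.9,  14.4,  50.5,  51.8]), array([-11.5, -10.5,  -8.2,  -5.1,  -5. ]), array([ 90.9,  91.9, 108.2, 139.1, 139.7])]
behind 1516 [array([-60. , -57.6, -14.1,  54. ,  59.6]), array([  43.5,   44.5,  130.3, 1216.7, 1238.3]), array([ 80. ,  86.8, 133.7, 149.3, 150. ])]
```

View pics/w1c.png

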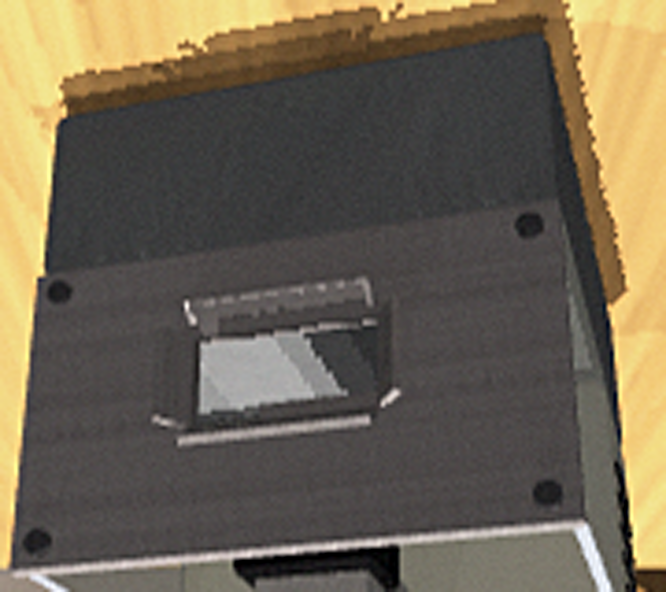

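```bash
cat >> h.py <<'E'
th=np.radians(16.10); ax=np.array([np.cos(th),np.sin(th),0]); n=np.array([-np.sin(th),np.cos(th),0])
WIN=np.array([567.9,162.1,0]); CT=np.array([521.2,-328.2,0]); CA=np.radians(10.93)
def Rz(a): # tool down, x at angle a
    z=np.array([0,0,-1.]); X=np.array([np.cos(a),np.sin(a),0]); return np.c_[X,np.cross(z,X),z]
E
python3 - <<'E'
from h import *
cx=np.array([np.cos(CA),np.sin(CA),0])
print("now",read_state()["qpos"].round(2))
for front in (1,-1):       # which end leads
  for tx in (1,-1):        # final tool x = tx*ax
    af=th+(0 if tx>0 else np.pi); rot=(th+np.pi/2)-(CA+(0 if front>0 else np.pi)); ag=af-rot
    g=CT-front*35*cx
    for nm,p,a in(("above",g+[0,0,120],ag),("grasp",g+[0,0,3],ag),("pre",WIN-n*150+[0,0,104],af),("end",WIN-n*55+[0,0,104],af)):
        q=inverse_kinematics(p,Rz(a)); print(front,tx,nm,p.round(),np.degrees(a).round(),None if q is None else np.round(q,2))
E
```

```text
now [ 0.25  0.67  0.26  1.66 -0.9   1.46 -2.24]
1 1 above [ 487. -335.  120.] -79.0 [ 0.44  0.61  0.09  1.79 -0.08  0.75 -0.81]
1 1 grasp [ 487. -335.    3.] -79.0 [ 0.44  0.79  0.08  1.83 -0.12  0.53 -0.77]
1 1 pre [609.  18. 104.] 16.0 [ 0.54  0.9  -1.07  1.71  0.88  1.1  -0.54]
1 1 end [583. 109. 104.] 16.0 [ 0.29  0.78 -0.87  1.76  0.72  0.95 -0.6 ]
1 -1 above [ 487. -335.  120.] 101.0 [ 1.27  0.98 -1.28  1.75  1.    1.23  1.47]
1 -1 grasp [ 487. -335.    3.] 101.0 [ 1.26  1.22 -1.28  1.78  1.26  1.23  1.35]
1 -1 pre [609.  18. 104.] 196.0 [-0.51  0.74  0.59  1.77 -0.55  0.8  -2.51]
1 -1 end [583. 109. 104.] 196.0 [-0.8   0.8   0.8   1.82 -0.75  0.86 -2.49]
-1 1 above [ 556. -322.  120.] 101.0 [ 1.14  1.04 -1.28  1.6   1.03  1.3   1.45]
-1 1 grasp [ 556. -322.    3.] 101.0 [ 1.14  1.25 -1.28  1.64  1.26  1.28  1.35]
-1 1 pre [609.  18. 104.] 16.0 [ 0.54  0.9  -1.07  1.71  0.88  1.1  -0.54]
-1 1 end [583. 109. 104.] 16.0 [ 0.29  0.78 -0.87  1.76  0.72  0.95 -0.6 ]
-1 -1 above [ 556. -322.  120.] 281.0 [ 0.37  0.68  0.09  1.65 -0.08  0.82 -0.88]
-1 -1 grasp [ 556. -322.    3.] 281.0 [ 0.37  0.85  0.09  1.68 -0.12  0.62 -0.85]
-1 -1 pre [609.  18. 104.] 196.0 [-0.51  0.74  0.59  1.77 -0.55  0.8  -2.51]
-1 -1 end [583. 109. 104.] 196.0 [-0.8   0.8   0.8   1.82 -0.75  0.86 -2.49]
```

Run:
```python
from h import *
import pickle
cx=np.array([np.cos(CA),np.sin(CA),0]); g=CT-35*cx; R=Rz(th-(th+np.pi/2-CA))
movep(g+[0,0,110],R)
print("guard",movel(g+[0,0,3],max_speed=120,guard=12)); s=read_state(); print(s["time"],s["eef_pos"],s["ft_force"])
clamp(); s=read_state(); print(s["time"],"gap",s["finger_gap"],s["eef_pos"],s["ft_force"])
movel(g+[0,0,130],max_speed=150); s=read_state(); print(s["time"],"gap",s["finger_gap"],s["ft_force"],s["qpos"].round(2))
movep(WIN-n*190+[0,0,110],Rz(th))
s=read_state(); print(s["time"],"gap",s["finger_gap"],s["eef_pos"],s["ft_force"])
for k in("wrist","scene","top"):
    c=camera(k); pickle.dump(c,open(k+"2.pkl","wb")); cv2.imwrite(f"pics/{k}2.png",c["image"])
```

```text
guard False
4.5333 [ 487.21147327 -335.09572686    3.68077449] [-0.89325384 -0.27823721  1.00570776]
4.95 gap 54.99054996173709 [ 487.11925668 -335.02961994    3.82030518] [-1.32594581  1.28187496  9.16238498]
5.95 gap 54.96490076630584 [ 0.48390976  0.42511189 -1.00518398] [ 0.43  0.6   0.1   1.79 -0.08  0.77 -0.81]
7.2417 gap 54.758073611165926 [620.31922662 -22.14170169 109.72474974] [-0.22103522 -0.17790872 -1.72251408]
```

View pics/wrist2.png

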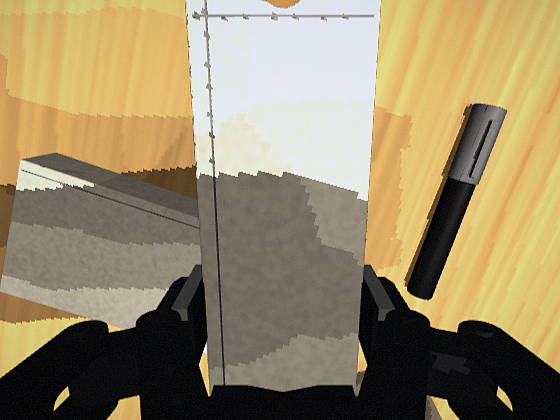

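The carton is gripped flat (white top face, x 190–380 in view). I'll measure its pose in the hand.

Run:
```python
from h import *
import pickle
s=read_state(); e=s["eef_pos"]; print(e,"tool x deg",np.degrees(np.arctan2(s["tool_rot"][1,0],s["tool_rot"][0,0])),"z",s["tool_rot"][:,2])
for nm in("wrist2","top2","scene2"):
    c=pickle.load(open(nm+".pkl","rb")); W=cloud(c).reshape(-1,3); W=W[np.isfinite(W[:,0])]
    rel=W-e; u=rel@ax; d=rel@n
    k=(W[:,2]>110)&(W[:,2]<160)&(np.abs(u)<45)&(d>16)&(d<125)
    if nm=="scene2": k&=W[:,2]>122
    u,d,z=u[k],d[k],W[k,2]
    zt=np.median(z); m=np.abs(z-zt)<6
    for _ in range(4):
        A=np.c_[u,d,np.ones(len(u))]; p=np.linalg.lstsq(A[m],z[m],rcond=None)[0]; r=z-A@p; m=np.abs(r)<max(1.5,2.5*r[m].std())
    u,d=u[m],d[m]
    print(nm,m.sum(),"tilt deg u,d",np.degrees(p[:2]).round(2),"z at d=0,110:",p[2].round(2),(p[2]+110*p[1]).round(2),"dmax",np.percentile(d,[99,99.9,100]).round(1))
    for a in range(20,110,15):
        k=(d>a)&(d<a+15)
        if k.sum()>20: print("  d",a,np.percentile(u[k],[0.5,99.5]).round(1),"mid",np.percentile(u[k],[.5,99.5]).mean().round(2))
```

```text
[620.49060611 -21.85681497 109.98996668] tool x deg 15.950150121580451 z [-7.61818372e-05 -6.23809856e-04 -9.99999803e-01]
wrist2 47661 tilt deg u,d [-0.02 -0.13] z at d=0,110: 133.71 133.46 dmax [ 99.2  99.8 100.1]
  d 20 [-27.1  27.9] mid 0.4
  d 35 [-27.1  28. ] mid 0.45
  d 50 [-27.1  28. ] mid 0.49
  d 65 [-27.  28.] mid 0.52
  d 80 [-26.9  28.1] mid 0.6
  d 95 [-26.9  28.2] mid 0.61
top2 159 tilt deg u,d [0.73 3.77] z at d=0,110: 127.21 134.46 dmax [110.  110.5 110.6]
  d 80 [-15.5  26.3] mid 5.4
  d 95 [-29.9  25.4] mid -2.25
scene2 882 tilt deg u,d [-0.28 -0.15] z at d=0,110: 133.72 133.43 dmax [111.2 112.  112.1]
  d 20 [-25.1  30.1] mid 2.51
  d 35 [-25.3  30.4] mid 2.54
  d 50 [-25.5  30.4] mid 2.45
  d 65 [-26.5  29.9] mid 1.72
  d 80 [-26.5  30.1] mid 1.79
  d 95 [-25.8  30. ] mid 2.07
```

Level to 0.15° and square to about 0.2°. The front end is about 110.5 mm ahead of the TCP and the underside 4 mm below it. Now I'll enter the window slowly.

```bash
cat >> h.py <<'E'
def rep(tag,hit=None):
    s=read_state(); f=s["ft_force"]; e=s["eef_pos"]-WIN
    print(tag,hit,"t%.1f"%s["time"],"eef n %.2f u %.2f z %.2f"%(e@n,e@ax,e[2]),"F n %.2f u %.2f z %.2f"%(f@n,f@ax,f[2]),"gap %.1f"%s["finger_gap"],"T",s["torque"].round(2)); return s
def at(d,u=0.2,z=105): return WIN+n*d+ax*u+np.array([0,0,z])
E
python3 - <<'E'
from h import *
movel(at(-130),frame=Rz(th),max_speed=100); wait(.2); rep("pre")
for d in (-122,-115,-108,-100):
    h=movel(at(d),frame=Rz(th),max_speed=40,guard=8); rep(d,h)
    if h: break
E
```

```text
pre None t8.3 eef n -130.76 u 0.16 z 105.00 F n -0.38 u -0.06 z -1.84 gap 55.1 T [-0.04 -0.01  0.02]
-122 False t8.7 eef n -121.57 u 0.26 z 105.03 F n -0.30 u -0.11 z -1.60 gap 55.0 T [-0.07  0.04 -0.02]
-115 False t9.0 eef n -114.59 u 0.28 z 105.05 F n 0.11 u 0.37 z -1.61 gap 54.7 T [-0.08 -0.03 -0.05]
-108 False t9.3 eef n -107.67 u 0.19 z 105.01 F n 0.01 u -0.27 z -2.02 gap 54.7 T [-0.02 -0.01 -0.04]
-100 False t9.7 eef n -99.65 u 0.22 z 105.01 F n -0.17 u 0.95 z -1.30 gap 54.6 T [-0.07 -0.03 -0.02]
```

The end is through the window with no contact force. Next I'll push on to the stop.

Run:
```python
from h import *
for d in (-85,-72,-67,-64,-62,-60,-58,-56,-55,-54,-53,-52,-51):
    h=movel(at(d),frame=Rz(th),max_speed=40 if d<-67 else 15,guard=9); s=rep(d,h)
    f=s["ft_force"]@n
    if h or f<-10 or abs(s["ft_force"]@ax)>8: break
```

```text
-85 False t10.2 eef n -84.87 u 0.24 z 105.01 F n -0.99 u 1.18 z -0.77 gap 54.9 T [-0.08 -0.01  0.02]
-72 False t10.7 eef n -71.78 u 0.20 z 105.02 F n -0.66 u 0.93 z -2.18 gap 54.3 T [-0.12  0.03 -0.01]
-67 False t11.2 eef n -67.02 u 0.20 z 104.99 F n -1.39 u 0.15 z -1.42 gap 54.7 T [-0.16 -0.08 -0.05]
-64 False t11.5 eef n -64.14 u 0.22 z 105.01 F n -3.44 u -0.34 z -1.16 gap 54.8 T [-0.7 -0.2  0. ]
-62 False t11.8 eef n -62.03 u 0.21 z 105.01 F n -3.83 u 0.50 z -2.05 gap 54.8 T [-0.79 -0.32  0.  ]
-60 False t12.1 eef n -59.96 u 0.21 z 105.00 F n -4.39 u -0.39 z -2.25 gap 55.2 T [-0.94 -0.32  0.04]
-58 False t12.4 eef n -58.13 u 0.22 z 105.00 F n -5.91 u 0.23 z -1.60 gap 54.9 T [-0.98 -0.35  0.04]
-56 True t12.6 eef n -57.61 u 0.03 z 104.76 F n -5.89 u 1.33 z -0.41 gap 55.0 T [-0.85 -0.48 -0.09]
```

Run:
```python
from h import *
import pickle
for d in (-57.2,-56.8,-56.4,-56.0):
    movel(at(d),frame=Rz(th),max_speed=10); wait(.3); s=rep(d)
    if s["ft_force"]@n<-12: break
for k in("wrist","scene"):
    c=camera(k); pickle.dump(c,open(k+"3.pkl","wb")); cv2.imwrite(f"pics/{k}3.png",c["image"])
a=cv2.imread("pics/scene3.png"); b=cv2.imread("pics/wrist3.png")
cv2.imwrite("pics/both3.png",np.hstack([cv2.resize(a[220:400,270:500],(400,313)),cv2.resize(b,(400,313))]))
```

```text
-57.2 None t13.2 eef n -57.51 u 0.18 z 104.99 F n -4.57 u 0.49 z -1.82 gap 54.6 T [-1.04 -0.38  0.04]
-56.8 None t13.7 eef n -57.09 u 0.20 z 105.00 F n -4.96 u -1.06 z -2.49 gap 54.7 T [-1.09 -0.41  0.  ]
-56.4 None t14.2 eef n -56.95 u 0.16 z 104.99 F n -5.93 u -0.07 z -0.03 gap 55.0 T [-1.32 -0.46  0.07]
-56.0 None t14.8 eef n -56.96 u 0.15 z 105.02 F n -8.48 u 0.67 z -0.77 gap 54.9 T [-1.69 -0.58  0.14]
```

View pics/both3.png

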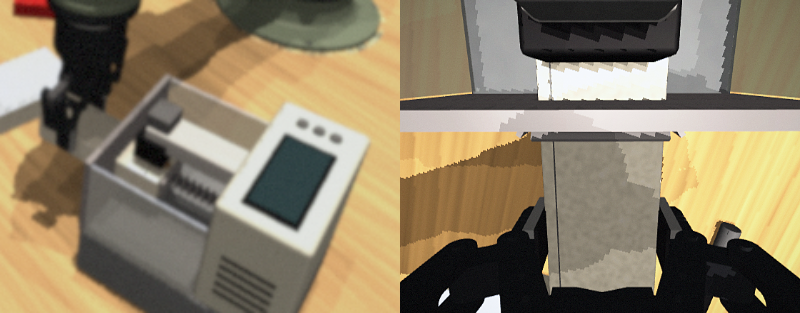

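The hard stop is felt at TCP n = -56.95: the force rises from 5.9 to 8.5 N with no further motion, 10 mm after first touch at about -67. The wrist view shows the carton's end through the window and under the print head. I'll add a little preload, then check settling, level and squareness.

Run:
```python
from h import *
movel(at(-55.4),frame=Rz(th),max_speed=10)
for i in range(3): wait(.5); s=rep(i)
R=s["tool_rot"]; print("tool yaw",np.degrees(np.arctan2(R[1,0],R[0,0])).round(2),"axis",R[:,2].round(4),"qv",np.abs(s["qvel"]).max())
W=cloud(camera("wrist")).reshape(-1,3); W=W[np.isfinite(W[:,0])]; r=W-s["eef_pos"]; u,d,z=r@ax,r@n,W[:,2]
def fit(lo,hi):
    k=(abs(u)<32)&(d>lo)&(d<hi)&(abs(z-129)<5); A=np.c_[u,d,d*0+1][k]; p=np.linalg.lstsq(A,z[k],rcond=None)[0]
    m=abs(z[k]-A@p)<2; p=np.linalg.lstsq(A[m],z[k][m],rcond=None)[0]; print("tilt",np.degrees(p[:2]).round(2),"z0",p[2].round(2),"n",m.sum())
    print("mids",[(a,np.percentile(u[k][(d[k]>a)&(d[k]<a+8)],[1,99]).round(1).tolist()) for a in range(lo,hi-7,8)])
fit(14,46)
k=(abs(u)<25)&(d>60)&(d<115)&(abs(z-129)<6); print("inside: n",k.sum(),"z",np.median(z[k]) if k.any() else 0,"d range",np.percentile(d[k],[1,99]) if k.any() else 0)
```

```text
0 None t15.7 eef n -56.89 u 0.12 z 105.03 F n -10.93 u 0.47 z -0.54 gap 54.9 T [-2.27 -0.69  0.13]
1 None t16.1 eef n -56.90 u 0.08 z 105.00 F n -11.05 u 0.19 z -1.52 gap 54.8 T [-2.21 -0.68  0.14]
2 None t16.6 eef n -56.88 u 0.09 z 104.99 F n -11.40 u 1.05 z -0.89 gap 54.9 T [-2.19 -0.71  0.06]
tool yaw 16.04 axis [ 2.0e-04 -1.5e-03 -1.0e+00] qv 0.002773440144453631
tilt [-0.02 -0.12] z0 129.0 n 14494
mids [(14, [-26.7, 27.7]), (22, [-26.8, 27.8]), (30, [-26.7, 27.7]), (38, [-26.7, 27.8])]
inside: n 8522 z 128.86065105242693 d range [62.69518528 77.41383924]
```

Everything is steady at about 11 N, double the spring's end force and against the hard stop. The carton is level and square, so I'm handing in.

Run:
```python
from h import *
finish_job()
```

```text
the job is handed in; nothing more can be done
```

The job is handed in at about 16.6 s on the robot's clock. The arm is still gripping the slim white carton, with its end through the coder's window and the stop plate pushed back.

**What I did:** I gripped the carton across its width, 35 mm behind its centre. I then turned it to the coder's measured 16.1° yaw and fed it in level.

**Last checks:**
- **Stop plate:** first touch came at about −67 mm (TCP along the feed direction from the guard face). The force then rose as the spring should. At −56.9 mm it climbed to about 11 N with no further motion, so I take the plate to be fully back, about 10 mm. I inferred this from force and travel; I had no direct reading of the plate joint.
- **Level and square:** the carton's tilt is about 0.1°, and the tool's yaw is 16.04° against 16.10° for the machine. Sideways force is about 1 N or less, and the finger gap held at 55 mm.
- **Bystanders:** I never touched the wide carton, marker or tape roll, and the hand passed above them. I did not re-measure their positions at the end.

**Disagreements:**
- The hard stop came about 1.5 to 2 mm earlier than the cameras predicted, which is within their stated calibration.
- The force guard tripped briefly near −57.6 mm, just before the hard stop. The force settled back straight away and the push continued cleanly.
- The top camera's fit of the carton in the hand was poor because the arm blocked its view. I ignored it in favour of the wrist camera, and the scene camera agreed on height and level.

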